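# Tip the antenna adapters out of their tilt-out bin

## Task

Two identical tilt-out bins stand on the shelf of the uplink van. Take the one that holds the two long barrel-shaped antenna adapters by the bar above it, pull it forward all the way to its stop so that both adapters tip out into the catch tray in front of it, and leave it tipped forward. Leave the other bin, with the short hex nuts, shut.

Things in the scene. Friction and masses are not known exactly. Their poses are not given: they have to be found in the camera images.
- rack_a: Fixed aluminium stand of the adapters' bin, 122 mm wide in y. Origin on the shelf under the middle of the bin's pivot, which runs along y 85 mm up; x points to the bin's back, away from the robot. Side cheeks 102 mm high. Its open catch tray: inside x -195 to -6, y -56 to 56 mm, floor z 6 mm, walls 50 mm (back one 38). The bin: plastic scoop 96 mm wide, 77 mm deep, walls 60 mm, sloping lip in front.
- bar_a (a point): Middle of the bin's pull bar: round steel, 10 mm thick, 64 mm long along the pivot, on a rod at each end, 65 mm clear above the back wall. With the bin shut it is at x 75, y 0, z 210 mm in rack_a (75 mm behind, 125 mm above the pivot), and it swings about the pivot at 146 mm radius. Can be taken from above, one finger before and one behind it; it can turn between the fingers.
- bin_a (a joint): Pivot of the bin with the adapters, rad: 0 shut (resting back), grows as its top swings forward (to rack_a's -x), 1.5 at its forward stop, where the bar is at x -119, z 169 mm in rack_a. The pivot is stiff: 3 to 5 N at the bar moves the bin, and it stays wherever it is left.
- adapter1_center (a point): Centre of one loose grey aluminium barrel adapter lying in the bin: 52 mm long (along its y), barrel 19 mm thick, with a hexagonal collar in the middle 24 mm across flats and 18 mm long; 60 g.
- adapter2_center (a point): Centre of the other adapter, the same in shape.
- bin_b (a joint): Pivot of the other, identical bin on its own stand beside the first (either side), which holds two short hex nuts (22 mm across, 22 mm high): 0 shut. To be left shut.

How it is judged:
At the end, for the whole second after the job is handed in: The bin of the adapters is tipped forward to its stop (within 0.1 rad), and both adapters lie inside the catch tray in front of it, their centres less than 60 mm above the shelf (value of joint bin_a above 1.4 rad and x of adapter1_center in the frame of rack_a between -0.2 and 0 m and y of adapter1_center in the frame of rack_a between -0.058 and 0.058 m and height (world z) of each of adapter1_center, adapter2_center below 0.06 m and x of adapter2_center in the frame of rack_a between -0.2 and 0 m and y of adapter2_center in the frame of rack_a between -0.058 and 0.058 m); the robot touches nothing.
It fails at once if the other bin is swung forward by more than 0.25 rad (value of joint bin_b above 0.25 rad).
It also fails if it takes over 42 s, if anything falls off the work surface, if the arm or the gripper's body presses on something with over 40 N, if the wrist force passes 120 N, or if a joint passes its speed limit or range.

## Robot

A 6-joint arm with a two-finger parallel gripper is mounted at the origin on the work surface. World frame = base frame: x ahead of the robot, y to its left, z up, the work surface at z = 0. Lengths are in m, angles in rad, forces in N, time in s.
With the tool pointing down it reaches from about 0.375 to 0.925 m from the base axis. Payload 5.7 kg.
Tool frame: the origin (TCP) lies between the finger pads; the fingertips stand ahead of it and the grasp point (between the pads) lies 5 mm behind it (bot.tips_ahead is the z of the fingertips in the tool frame, in m); z points along the fingers, y is the line along which they close (so a half turn about z gives the same grasp; the last joint's range is limited). The gripper opens to 85 mm and grips with 20 to 120 N. Pads are 22 mm wide; open, the fingers measure 114 mm over their backs; the gripper's body (76 mm by 85 mm) begins 54 mm behind the grasp point. The pads swing forward as they close: fully open they stand 13 mm farther back than shut.
Start: joints at [-1.416, 0.359, 1.51, -0, 1.272, -0.115], TCP at [0.16, -0.578, 0.209] pointing down, gripper open.
Joint ranges: [-2.97, 2.97], [-1.01, 2.36], [0.21, 2.38], [-0.96, 4.11], [0.2, 2.71], [-2.98, 2.98]. Speed limits (rad/s): [2.39, 2.39, 3.14, 3.14, 3.14, 3.14].

## Interface

Orientations are given as a unit quaternion [x, y, z, w].
In Python, from bench import bot, imaging gives the robot as it stands.
- The arm moves only by the tool carry_out, never from a script. Its argument "moves" is a list of rows, each an object of numbers: "x", "y", "z": the shift along the world's x, y, z each as a share of 150 mm, from -1 to 1; "wx", "wy", "wz": the turn, a rotation vector about the world's x, y, z each as a share of 90 degrees, from -1 to 1; "grip": the closure, from 0 (fully open) to 1 (shut). In form: [{"x": .., "y": .., "z": .., "wx": .., "wy": .., "wz": .., "grip": ..}, ...]. A call has 1 to 10 rows; each row is the pose to reach, as a shift and turn from the pose commanded when the call began; what a row does not reach only later rows make up. A row lasts 1/8 s, in which the tool goes at most 62.5 mm and 10.7 degrees, less where a joint would pass 70% of its speed; a pose out of reach is approached as far as the arm can. A call with a number of a shift or a turn outside -1 to 1 is refused whole. A call with a gripper value outside its range is refused whole. The fingers move at their own pace and stop on an object; "newtons" is the grip in N (left out, the last holds). Time passes only in rows, so rows that repeat a pose let the fingers close. It gives the time, the measured TCP pose, the force, the opening and the grip force at its end, in the units of the state.
- bot.observe(): the state, without advancing time (a new reading comes with each control period).
- imaging.camera(name): name is "scene" or "top"; returns a dict with "color" (420x560x3 uint8, red, green, blue), "fx", "fy", "cx", "cy" (pixels), "k1" (the pictures are not rectified: a ray, as slopes to the right and down, at radius r is drawn at 1 + k1 r^2 times it, then the intrinsics apply), "R" (3x3) and "t" (3): a world point X has camera coordinates R X + t. Camera axes: x right, y down, z forward; pixel columns grow to the right and rows downward; lengths in m; the calibration is good to about 2 mm. A picture is of the moment at which its call begins. There is no depth.
- bot.sign_off(): hands the job in; it is judged then, once.
The state is a dict: "time_s": time; "joint_positions": joint angles; "joint_velocities": joint speeds; "effort": joint torques, N m; "tcp_pos": TCP position; "ee_rot": TCP orientation; "contact_force": force on the tool from outside, world axes, zero at the start; "wrist_torque": the same for the moment, N m; "width": finger opening in m; "finger_force": force on a finger pad.
Only numpy, scipy, OpenCV 4.12 (cv2) and the standard library are available. Lean on these libraries where they do the work, as an engineer would, in place of code of your own. Each camera call takes 0.05 s, during which the arm holds its last target. There are 200 camera calls.

## Working session

There is one attempt and no reset: what is moved stays moved. The work goes in short steps, Python scripts to look and compute and a tool call to move; the robot and the scene stay as the last step left them, time stands still between calls to the robot, and variables do not carry over. Pictures are saved under pics/ and viewed, at most 10 in all, crops included, and the job is handed in when it is done.

Besides the shell and the picture viewer there is one more tool, called after "Emit:" by a JSON object that holds its "name" and its "arguments". carry_out: Moves the arm, as the interface text tells. Its arguments: {"type":"object","properties":{"moves":{"type":"array","items":{"type":"object","properties":{"x":{"type":"number","minimum":-1,"maximum":1},"y":{"type":"number","minimum":-1,"maximum":1},"z":{"type":"number","minimum":-1,"maximum":1},"wx":{"type":"number","minimum":-1,"maximum":1},"wy":{"type":"number","minimum":-1,"maximum":1},"wz":{"type":"number","minimum":-1,"maximum":1},"grip":{"type":"number"}}}},"newtons":{"type":"number"}},"required":["moves"]}

```bash
mkdir -p pics
cat > h.py <<'E'
import numpy as np, cv2
from bench import bot, imaging
def snap(n,f):
    c=imaging.camera(n); cv2.imwrite(f'pics/{f}.png',c['color'][:,:,::-1]); return c
def ray(c,u,v):
    d=np.array([(u-c['cx'])/c['fx'],(v-c['cy'])/c['fy']]); s=d.copy()
    for _ in range(20): s=d/(1+c['k1']*(s@s))
    R=np.array(c['R']); t=np.array(c['t'])
    return -R.T@t, R.T@np.array([s[0],s[1],1.])
def onz(c,u,v,z):
    o,d=ray(c,u,v); return o+d*(z-o[2])/d[2]
def proj(c,X):
    p=np.array(c['R'])@np.array(X)+np.array(c['t']); s=p[:2]/p[2]; s=s*(1+c['k1']*(s@s))
    return s[0]*c['fx']+c['cx'],s[1]*c['fy']+c['cy']
E
python3 - <<'E'
from h import *
a=snap('scene','s1');b=snap('top','t1')
for c in(a,b): print(-np.array(c['R']).T@c['t'],c['R'][2])
print(bot.observe(),bot.tips_ahead)
E
```

```text
[ 1.00852289 -0.23465526  0.74241671] [-0.54113357  0.32826011 -0.77422203]
[0.4723703  0.01466711 0.84013184] [ 2.03521395e-01 -8.99197457e-05 -9.79070495e-01]
{'time_s': 0.1, 'joint_positions': array([-1.41610617e+00,  3.59443214e-01,  1.51135215e+00, -6.34666525e-06,
        1.27251244e+00, -1.15116863e-01]), 'joint_velocities': array([ 0.00235069, -0.00176479, -0.00205298, -0.00125353,  0.00149957,
       -0.00070729]), 'effort': array([ 5.07267487e-04, -5.28653920e+01, -2.79351211e+01, -1.22567735e-04,
        4.92909254e-03, -4.60482639e-06]), 'tcp_pos': array([ 0.1598038 , -0.57763182,  0.20852096]), 'ee_rot': array([ 9.90913823e-01,  1.34495575e-01, -1.99991755e-05, -8.57344037e-04]), 'contact_force': array([ 0.26489203, -0.28167832, -0.14613689]), 'wrist_torque': array([-0.03268132, -0.00242205, -0.00448512]), 'finger_force': 0.0, 'width': 0.08527099423688753} 0.014
```

View pics/s1.png

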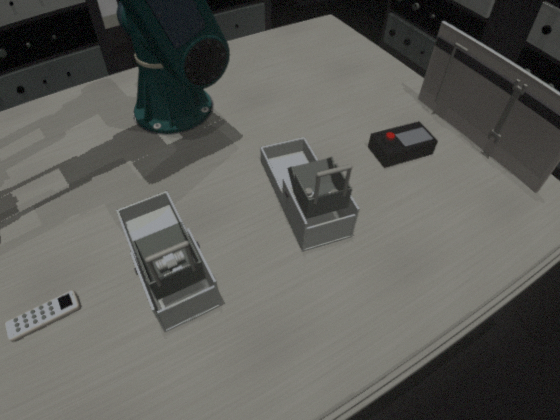

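View pics/t1.png

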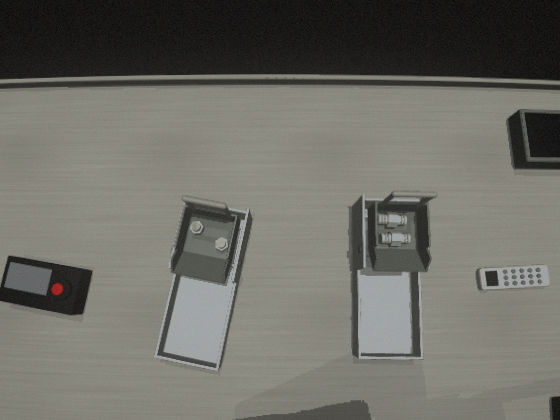

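The scene view shows the two racks. In the top view (up is +x, right is -y), the adapters lie in the right-hand bin at about (393,220) and (396,239). Its bar is near (390..435,195), and its tray front corners are at (358,357) and (422,357). The nuts are in the left bin.

Run:
```python
from h import *
i=cv2.imread('pics/t1.png')[170:370,330:450]; j=cv2.imread('pics/s1.png')[180:335,110:230]
i=cv2.resize(i,None,fx=3,fy=3,interpolation=2); j=cv2.resize(j,None,fx=3.5,fy=3.5,interpolation=2)
o=np.zeros((600,800,3),np.uint8); o[:600,:360]=i; o[:j.shape[0],370:370+j.shape[1]]=j
o=cv2.convertScaleAbs(o,alpha=1.5); cv2.imwrite('pics/z1.png',o)
c=imaging.camera('top')
for u,v,z in [(358,357,.05),(422,357,.05),(363,196,.102),(390,194,.21),(436,195,.21)]: print(u,v,onz(c,u,v,z))
```

```text
358 357 [ 0.35901732 -0.14026472  0.05      ]
422 357 [ 0.35727772 -0.26046507  0.05      ]
363 196 [ 0.65214802 -0.14921806  0.102     ]
390 194 [ 0.62924769 -0.16857665  0.21      ]
436 195 [ 0.62790603 -0.24301943  0.21      ]
```

View pics/z1.png

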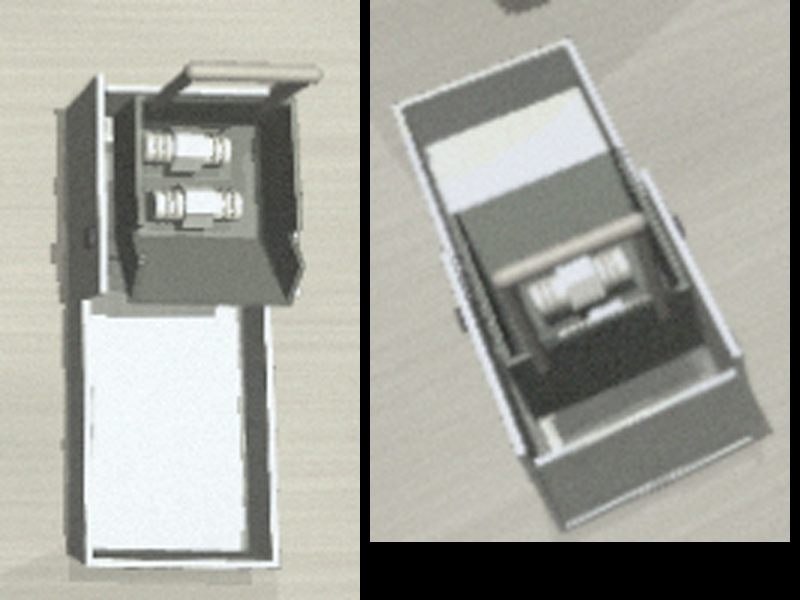

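The crop shows the bar clearly in both views. Its ends are at about (391.7,194) and (437.3,194.3) in top, and (146.3,259.4) and (187.7,242.9) in scene. Both adapters lie in this bin.

Run:
```python
from h import *
t=imaging.camera('top'); s=imaging.camera('scene')
def tri(p,q):
    A=[];b=[]
    for c,(u,v) in((t,p),(s,q)):
        o,d=ray(c,u,v); d/=np.linalg.norm(d); P=np.eye(3)-np.outer(d,d); A.append(P); b.append(P@o)
    return np.linalg.lstsq(np.vstack(A),np.hstack(b),rcond=None)[0]
a=tri((391.7,194),(187.7,242.9)); b=tri((437.3,194.3),(146.3,259.4)); m=(a+b)/2
print(a,b,m, tri((414.5,194.1),(167,251)))
a2=onz(t,358.3,358.3,.05);b2=onz(t,422.7,358.3,.05); print(a2,b2)
for e in((a,b),(a2,b2)):
    d=e[0]-e[1]; print('yaw',np.arctan2(-d[0],d[1]))
# scene tray back corners z~? yaw via cheek back top edges
for u,v in[(156.5,312),(215.5,286)]: print(onz(s,u,v,.102))
from scipy.spatial.transform import Rotation as R
o=bot.observe(); print(R.from_quat(o['ee_rot']).as_matrix())
```

```text
[ 0.62979306 -0.17219714  0.2075912 ] [ 0.6288945  -0.24281951  0.21240887] [ 0.62934378 -0.20750833  0.21000003] [ 0.62931676 -0.20770003  0.2101477 ]
[ 0.35668144 -0.14075866  0.05      ] [ 0.35490428 -0.26167884  0.05      ]
yaw -0.012722747398558575
yaw -0.014695863188107387
[ 0.66117122 -0.26307829  0.102     ]
[ 0.66578625 -0.1526924   0.102     ]
[[ 9.63826535e-01  2.66530275e-01 -1.49253282e-04]
 [ 2.66530289e-01 -9.63826031e-01  9.93088628e-04]
 [ 1.20833987e-04 -9.96945692e-04 -9.99999496e-01]]
```

Emit:
{"name": "carry_out", "arguments": {"moves": [{"z": 0.4}, {"x": 0.3, "y": 0.3, "z": 0.75, "wz": 0.15}, {"x": 0.7, "y": 0.6, "z": 0.75, "wz": 0.27}, {"x": 1, "y": 0.8, "z": 0.75, "wz": 0.27}, {"x": 1, "y": 0.8, "z": 0.75, "wz": 0.27}, {"x": 1, "y": 0.8, "z": 0.75, "wz": 0.27}], "newtons": 40}}

```text
schema error: expected keys x, y, z, wx, wy, wz, grip
```

Emit:
{"name": "carry_out", "arguments": {"moves": [{"x": 0.4, "y": 0.3, "wz": 0.1}, {"x": 0.7, "y": 0.6, "wz": 0.2}, {"x": 1, "y": 0.8, "wz": 0.27}, {"x": 1, "y": 0.8, "wz": 0.27}, {"x": 1, "y": 0.8, "wz": 0.27}]}}

```text
schema error: expected keys x, y, z, wx, wy, wz, grip
```

Emit:
{"name": "carry_out", "arguments": {"moves": [{"x": 0.4, "y": 0.3, "wz": 0.1}, {"x": 0.7, "y": 0.6, "wz": 0.2}, {"x": 1, "y": 0.86, "wz": 0.275}, {"x": 1, "y": 0.86, "wz": 0.275}, {"x": 1, "y": 0.86, "wz": 0.275}]}}

```text
schema error: expected keys x, y, z, wx, wy, wz, grip
```

Emit:
{"name": "carry_out", "arguments": {"moves": [{"x": 0, "y": 0, "z": 0.4, "wx": 0, "wy": 0, "wz": 0, "grip": 0}, {"x": 0.3, "y": 0.3, "z": 0.75, "wx": 0, "wy": 0, "wz": 0.15, "grip": 0}, {"x": 0.7, "y": 0.6, "z": 0.75, "wx": 0, "wy": 0, "wz": 0.27, "grip": 0}, {"x": 1, "y": 0.8, "z": 0.75, "wx": 0, "wy": 0, "wz": 0.27, "grip": 0}, {"x": 1, "y": 0.8, "z": 0.75, "wx": 0, "wy": 0, "wz": 0.27, "grip": 0}, {"x": 1, "y": 0.8, "z": 0.75, "wx": 0, "wy": 0, "wz": 0.27, "grip": 0}], "newtons": 40}}

```text
time_s: 1.0
tcp_pos: [0.3106, -0.4577, 0.3217]
ee_rot: [0.94, 0.341, -0.0, -0.0]
contact_force: [-0.4, 0.3, 0.1]
width: 0.0854
finger_force: 0.0
```

Emit:
{"name": "carry_out", "arguments": {"moves": [{"x": 0.4, "y": 0.3, "z": 0, "wx": 0, "wy": 0, "wz": 0.1, "grip": 0}, {"x": 0.7, "y": 0.6, "z": 0, "wx": 0, "wy": 0, "wz": 0.2, "grip": 0}, {"x": 1, "y": 0.8, "z": 0, "wx": 0, "wy": 0, "wz": 0.27, "grip": 0}, {"x": 1, "y": 0.8, "z": 0, "wx": 0, "wy": 0, "wz": 0.27, "grip": 0}, {"x": 1, "y": 0.8, "z": 0, "wx": 0, "wy": 0, "wz": 0.27, "grip": 0}]}}

```text
time_s: 1.62
tcp_pos: [0.4591, -0.3394, 0.3213]
ee_rot: [0.848, 0.53, -0.001, -0.0]
contact_force: [-0.3, -0.6, 0.1]
width: 0.0857
finger_force: 0.0
```

Emit:
{"name": "carry_out", "arguments": {"moves": [{"x": 0.4, "y": 0.3, "z": 0, "wx": 0, "wy": 0, "wz": 0.1, "grip": 0}, {"x": 0.7, "y": 0.6, "z": 0, "wx": 0, "wy": 0, "wz": 0.2, "grip": 0}, {"x": 1, "y": 0.86, "z": 0, "wx": 0, "wy": 0, "wz": 0.275, "grip": 0}, {"x": 1, "y": 0.86, "z": 0, "wx": 0, "wy": 0, "wz": 0.275, "grip": 0}, {"x": 1, "y": 0.86, "z": 0, "wx": 0, "wy": 0, "wz": 0.275, "grip": 0}]}}

```text
time_s: 2.25
tcp_pos: [0.6091, -0.2109, 0.3213]
ee_rot: [0.715, 0.699, -0.001, -0.0]
contact_force: [0.2, -0.3, 0.4]
width: 0.0858
finger_force: 0.0
```

Emit:
{"name": "carry_out", "arguments": {"moves": [{"x": 0.13, "y": 0.01, "z": 0, "wx": 0, "wy": 0, "wz": 0, "grip": 0}, {"x": 0.13, "y": 0.01, "z": -0.2, "wx": 0, "wy": 0, "wz": 0, "grip": 0}, {"x": 0.13, "y": 0.01, "z": -0.4, "wx": 0, "wy": 0, "wz": 0, "grip": 0}, {"x": 0.13, "y": 0.01, "z": -0.6, "wx": 0, "wy": 0, "wz": 0, "grip": 0}, {"x": 0.13, "y": 0.01, "z": -0.7, "wx": 0, "wy": 0, "wz": 0, "grip": 0}, {"x": 0.13, "y": 0.01, "z": -0.77, "wx": 0, "wy": 0, "wz": 0, "grip": 0}, {"x": 0.13, "y": 0.01, "z": -0.77, "wx": 0, "wy": 0, "wz": 0, "grip": 0}]}}

```text
time_s: 3.12
tcp_pos: [0.629, -0.2084, 0.2062]
ee_rot: [0.715, 0.699, -0.0, -0.0]
contact_force: [-0.1, -0.4, 0.5]
width: 0.0851
finger_force: 0.0
```

Run:
```python
from h import *
s=snap('scene','s2');t=snap('top','t2')
o=bot.observe();print(o['tcp_pos'],o['contact_force'])
j=cv2.imread('pics/s2.png')[160:335,90:250];i=cv2.imread('pics/t2.png')[100:370,330:490]
o=np.zeros((600,800,3),np.uint8)
j=cv2.resize(j,None,fx=2.6,fy=2.6);i=cv2.resize(i,None,fx=2.2,fy=2.2)
o[:j.shape[0],:j.shape[1]]=j;o[:i.shape[0],430:430+i.shape[1]]=i
cv2.imwrite('pics/z2.png',cv2.convertScaleAbs(o,alpha=1.5))
```

```text
[ 0.62992011 -0.20833128  0.20734691] [-0.27078737 -0.3493289  -0.07470741]
```

View pics/z2.png

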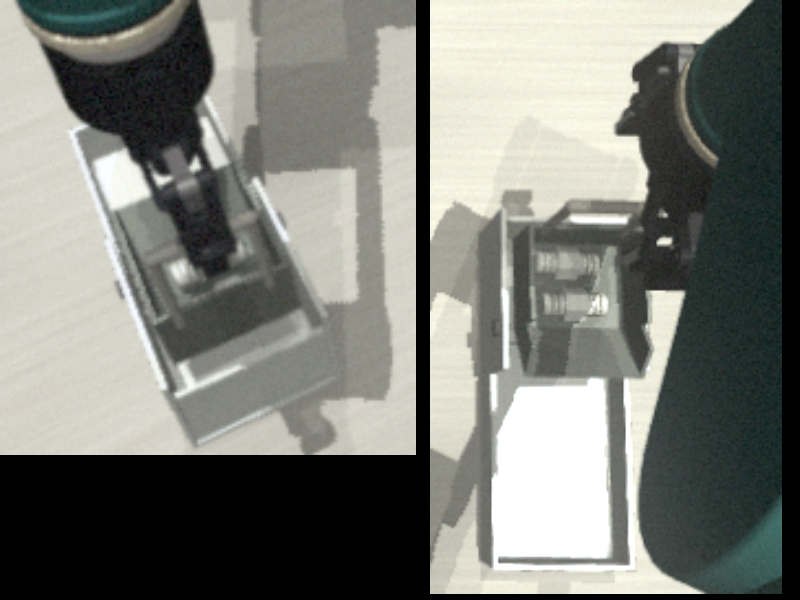

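Run:
```python
from h import *
s=imaging.camera('scene');t=imaging.camera('top')
for X in[(.677,-.208,.20),(.58,-.208,.2),(.58,-.219,.2),(.58,-.219,.26),(.63,-.208,.21)]:
    u,v=proj(s,X);p,q=proj(t,X); print(X,'crop s',(u-90)*2.6,(v-160)*2.6,'crop t',430+(p-330)*2.2,(q-100)*2.2)
```

```text
(0.677, -0.208, 0.2) crop s 231.38673914505975 305.18922939535827 crop t 606.8110216330308 147.9928913723369
(0.58, -0.208, 0.2) crop s 175.2935523430886 189.03347274292614 crop t 615.7370423284017 276.5148120566272
(0.58, -0.219, 0.2) crop s 159.15895085019443 195.96617939305236 crop t 630.6484113114566 276.5094440287858
(0.58, -0.219, 0.26) crop s 135.77495596950126 138.0063668786946 crop t 662.0996364109071 261.39598141244653
(0.63, -0.208, 0.21) crop s 199.58190638566805 237.74510507813406 crop t 615.6834280423476 205.99446477573687
```

The fingers appear centred on the bar but higher than predicted: the rear tip shows at crop (215,272) against a predicted (231,305). I'll zoom in on this.

Run:
```python
from h import *
j=cv2.imread('pics/s2.png')[205:290,125:215];i=cv2.imread('pics/t2.png')[150:250,380:450]
o=np.zeros((600,800,3),np.uint8)
j=cv2.resize(j,None,fx=4.5,fy=4.5);i=cv2.resize(i,None,fx=5,fy=5)
o[:j.shape[0],:j.shape[1]]=j;o[:i.shape[0],430:430+i.shape[1]]=i
cv2.imwrite('pics/z3.png',cv2.convertScaleAbs(o,alpha=3))
```

```text
(no output)
```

View pics/z3.png

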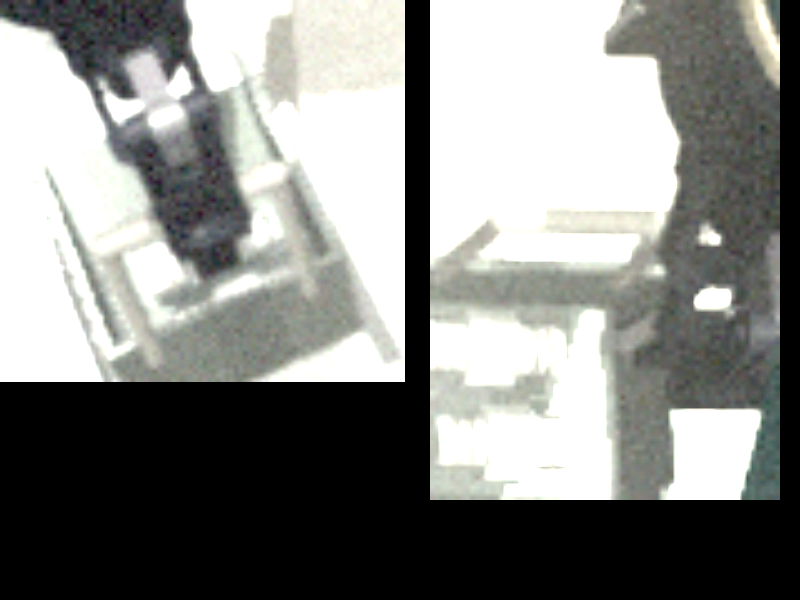

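Run:
```python
from h import *
s=imaging.camera('scene');t=imaging.camera('top')
for c,u,v in[(s,172.8,266),(s,178.5,264),(t,421,216),(t,424,223)]:
    o,d=ray(c,u,v)
    for y in(-.208,-.219,-.197): print(u,v,o+d*(y-o[1])/d[1])
```

```text
172.8 266 [ 0.64076973 -0.208       0.18096962]
172.8 266 [ 0.79253284 -0.219       0.41266567]
172.8 266 [ 0.48900662 -0.197      -0.05072643]
178.5 264 [ 0.73866354 -0.208       0.32921594]
178.5 264 [ 0.85002817 -0.219       0.49973421]
178.5 264 [ 0.6272989  -0.197       0.15869767]
421 216 [ 0.58951061 -0.208       0.23212556]
421 216 [ 0.59529747 -0.219       0.20208938]
421 216 [ 0.58372375 -0.197       0.26216174]
424 223 [ 0.57689617 -0.208       0.24255011]
424 223 [ 0.58205986 -0.219       0.21302892]
424 223 [ 0.57173247 -0.197       0.27207131]
```

Emit:
{"name": "carry_out", "arguments": {"moves": [{"x": 0, "y": 0, "z": 0, "wx": 0, "wy": 0, "wz": 0, "grip": 1}, {"x": 0, "y": 0, "z": 0, "wx": 0, "wy": 0, "wz": 0, "grip": 1}, {"x": 0, "y": 0, "z": 0, "wx": 0, "wy": 0, "wz": 0, "grip": 1}, {"x": 0, "y": 0, "z": 0, "wx": 0, "wy": 0, "wz": 0, "grip": 1}, {"x": 0, "y": 0, "z": 0, "wx": 0, "wy": 0, "wz": 0, "grip": 1}, {"x": 0, "y": 0, "z": 0, "wx": 0, "wy": 0, "wz": 0, "grip": 1}, {"x": 0, "y": 0, "z": 0, "wx": 0, "wy": 0, "wz": 0, "grip": 1}, {"x": 0, "y": 0, "z": 0, "wx": 0, "wy": 0, "wz": 0, "grip": 1}], "newtons": 30}}

```text
time_s: 4.42
tcp_pos: [0.6294, -0.2078, 0.2063]
ee_rot: [0.714, 0.7, -0.0, -0.0]
contact_force: [0.0, -0.1, -0.4]
width: -0.0002
finger_force: 0.0
```

The fingers closed on nothing (width 0). I'll look at where the shut tips are.

Run:
```python
from h import *
s=snap('scene','s3');t=snap('top','t3')
j=cv2.imread('pics/s3.png')[205:290,125:215];i=cv2.imread('pics/t3.png')[150:250,380:450]
o=np.zeros((600,800,3),np.uint8)
j=cv2.resize(j,None,fx=4.5,fy=4.5);i=cv2.resize(i,None,fx=5,fy=5)
o[:j.shape[0],:j.shape[1]]=j;o[:i.shape[0],430:430+i.shape[1]]=i
cv2.imwrite('pics/z4.png',cv2.convertScaleAbs(o,alpha=2.2))
ob=bot.observe();print(ob['tcp_pos'])
for z in(.19,.2,.21,.22,.23):
    u,v=proj(s,(.6294,-.208,z));p,q=proj(t,(.6294,-.208,z));print(z,(u-125)*4.5,(v-205)*4.5,430+(p-380)*5,(q-150)*5)
```

```text
[ 0.62941553 -0.20776833  0.20628675]
0.19 198.74469500022047 237.8681276120228 582.0060189679708 234.69128641342934
0.2 193.10054398113041 222.9855138313554 591.9272845665898 227.45256706386826
0.21 187.32568700505567 207.72953119147076 602.137607861518 220.0002023278293
0.22 181.41589586660632 192.08686389834696 612.6495859233933 212.32474454171125
0.23 175.36678077686625 176.04360454455087 623.476543119008 204.41619101688175
```

View pics/z4.png

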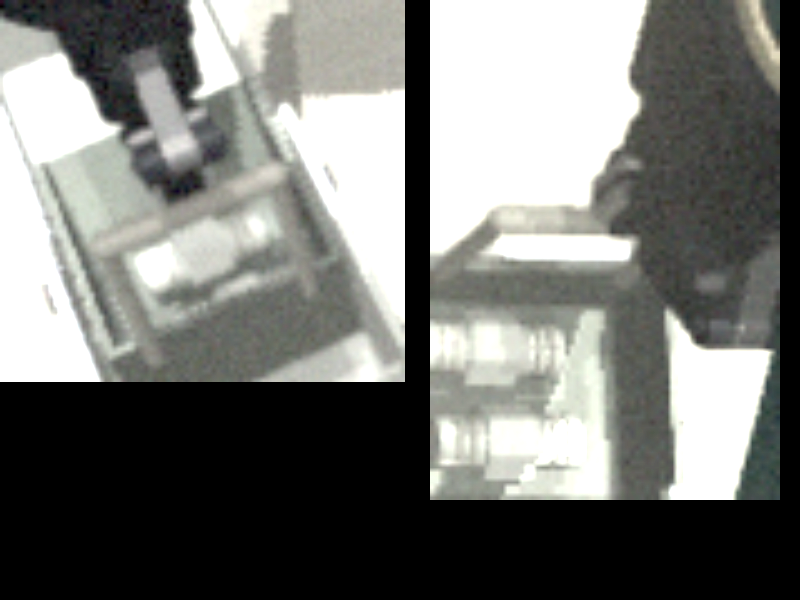

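In the scene view the shut tips end at the bar's top edge, at about (182,193) in the crop. That fits z≈0.22, so they closed just above the bar. The real fingertips sit about 28 mm higher than the stated tool frame implies. I'll lift, open, and come down about 28 mm lower than before.

Emit:
{"name": "carry_out", "arguments": {"moves": [{"x": 0, "y": 0, "z": 0.25, "wx": 0, "wy": 0, "wz": 0, "grip": 1}, {"x": 0, "y": 0, "z": 0.25, "wx": 0, "wy": 0, "wz": 0, "grip": 0}, {"x": 0, "y": 0, "z": 0.25, "wx": 0, "wy": 0, "wz": 0, "grip": 0}, {"x": 0, "y": 0, "z": 0.25, "wx": 0, "wy": 0, "wz": 0, "grip": 0}, {"x": 0, "y": 0, "z": 0.25, "wx": 0, "wy": 0, "wz": 0, "grip": 0}, {"x": 0, "y": 0, "z": 0.25, "wx": 0, "wy": 0, "wz": 0, "grip": 0}, {"x": 0, "y": 0, "z": 0.25, "wx": 0, "wy": 0, "wz": 0, "grip": 0}]}}

```text
time_s: 5.4
tcp_pos: [0.6294, -0.2078, 0.2436]
ee_rot: [0.714, 0.7, -0.0, -0.0]
contact_force: [-0.1, 0.7, 0.7]
width: 0.0854
finger_force: 0.0
```

Emit:
{"name": "carry_out", "arguments": {"moves": [{"x": 0, "y": 0, "z": -0.15, "wx": 0, "wy": 0, "wz": 0, "grip": 0}, {"x": 0, "y": 0, "z": -0.3, "wx": 0, "wy": 0, "wz": 0, "grip": 0}, {"x": 0, "y": 0, "z": -0.38, "wx": 0, "wy": 0, "wz": 0, "grip": 0}, {"x": 0, "y": 0, "z": -0.44, "wx": 0, "wy": 0, "wz": 0, "grip": 0}, {"x": 0, "y": 0, "z": -0.44, "wx": 0, "wy": 0, "wz": 0, "grip": 0}]}}

```text
time_s: 6.02
tcp_pos: [0.6292, -0.2077, 0.1774]
ee_rot: [0.714, 0.7, -0.0, -0.0]
contact_force: [-0.3, -0.2, 0.1]
width: 0.0856
finger_force: 0.0
```

Emit:
{"name": "carry_out", "arguments": {"moves": [{"x": 0, "y": 0, "z": 0, "wx": 0, "wy": 0, "wz": 0, "grip": 1}, {"x": 0, "y": 0, "z": 0, "wx": 0, "wy": 0, "wz": 0, "grip": 1}, {"x": 0, "y": 0, "z": 0, "wx": 0, "wy": 0, "wz": 0, "grip": 1}, {"x": 0, "y": 0, "z": 0, "wx": 0, "wy": 0, "wz": 0, "grip": 1}, {"x": 0, "y": 0, "z": 0, "wx": 0, "wy": 0, "wz": 0, "grip": 1}, {"x": 0, "y": 0, "z": 0, "wx": 0, "wy": 0, "wz": 0, "grip": 1}, {"x": 0, "y": 0, "z": 0, "wx": 0, "wy": 0, "wz": 0, "grip": 1}, {"x": 0, "y": 0, "z": 0, "wx": 0, "wy": 0, "wz": 0, "grip": 1}]}}

```text
time_s: 7.02
tcp_pos: [0.6288, -0.2078, 0.178]
ee_rot: [0.714, 0.7, -0.0, -0.0]
contact_force: [-4.9, -0.0, 5.4]
width: 0.009
finger_force: 29.6
```

The bar is gripped, with the width holding at about 9 mm. I'll start the swing along the arc.

Emit:
{"name": "carry_out", "arguments": {"moves": [{"x": -0.065, "y": 0, "z": 0.037, "wx": 0, "wy": 0, "wz": 0, "grip": 1}, {"x": -0.13, "y": 0, "z": 0.065, "wx": 0, "wy": 0, "wz": 0, "grip": 1}, {"x": -0.2, "y": 0, "z": 0.09, "wx": 0, "wy": 0, "wz": 0, "grip": 1}, {"x": -0.27, "y": 0.005, "z": 0.11, "wx": 0, "wy": 0, "wz": 0, "grip": 1}]}}

```text
time_s: 7.52
tcp_pos: [0.5899, -0.2069, 0.1954]
ee_rot: [0.714, 0.7, 0.001, 0.001]
contact_force: [4.2, 0.3, -2.4]
width: 0.0086
finger_force: 29.2
```

Emit:
{"name": "carry_out", "arguments": {"moves": [{"x": -0.07, "y": 0, "z": 0.015, "wx": 0, "wy": 0, "wz": 0, "grip": 1}, {"x": -0.143, "y": 0, "z": 0.024, "wx": 0, "wy": 0, "wz": 0, "grip": 1}, {"x": -0.215, "y": 0.005, "z": 0.027, "wx": 0, "wy": 0, "wz": 0, "grip": 1}, {"x": -0.29, "y": 0.005, "z": 0.026, "wx": 0, "wy": 0, "wz": 0, "grip": 1}, {"x": -0.36, "y": 0.007, "z": 0.02, "wx": 0, "wy": 0, "wz": 0, "grip": 1}, {"x": -0.433, "y": 0.008, "z": 0.007, "wx": 0, "wy": 0, "wz": 0, "grip": 1}, {"x": -0.504, "y": 0.01, "z": -0.012, "wx": 0, "wy": 0, "wz": 0, "grip": 1}, {"x": -0.573, "y": 0.01, "z": -0.035, "wx": 0, "wy": 0, "wz": 0, "grip": 1}, {"x": -0.64, "y": 0.012, "z": -0.063, "wx": 0, "wy": 0, "wz": 0, "grip": 1}, {"x": -0.705, "y": 0.014, "z": -0.095, "wx": 0, "wy": 0, "wz": 0, "grip": 1}]}}

```text
time_s: 8.78
tcp_pos: [0.4828, -0.2048, 0.1804]
ee_rot: [0.714, 0.7, 0.0, 0.0]
contact_force: [2.4, 2.6, 7.0]
width: 0.0082
finger_force: 32.0
```

Emit:
{"name": "carry_out", "arguments": {"moves": [{"x": -0.062, "y": 0, "z": -0.038, "wx": 0, "wy": 0, "wz": 0, "grip": 1}, {"x": -0.121, "y": 0, "z": -0.081, "wx": 0, "wy": 0, "wz": 0, "grip": 1}, {"x": -0.177, "y": 0.003, "z": -0.128, "wx": 0, "wy": 0, "wz": 0, "grip": 1}, {"x": -0.229, "y": 0.005, "z": -0.178, "wx": 0, "wy": 0, "wz": 0, "grip": 1}, {"x": -0.278, "y": 0.006, "z": -0.233, "wx": 0, "wy": 0, "wz": 0, "grip": 1}, {"x": -0.322, "y": 0.007, "z": -0.291, "wx": 0, "wy": 0, "wz": 0, "grip": 1}, {"x": -0.328, "y": 0.007, "z": -0.305, "wx": 0, "wy": 0, "wz": 0, "grip": 1}, {"x": -0.328, "y": 0.007, "z": -0.305, "wx": 0, "wy": 0, "wz": 0, "grip": 1}]}}

```text
time_s: 9.78
tcp_pos: [0.4343, -0.204, 0.1353]
ee_rot: [0.714, 0.7, 0.0, 0.0]
contact_force: [0.3, 5.9, 17.1]
width: 0.0085
finger_force: 33.7
```

Run:
```python
from h import *
s=snap('scene','s4');t=snap('top','t4')
j=cv2.imread('pics/s4.png')[160:335,90:250];i=cv2.imread('pics/t4.png')[170:370,330:470]
o=np.zeros((600,800,3),np.uint8)
j=cv2.resize(j,None,fx=2.6,fy=2.6);i=cv2.resize(i,None,fx=2.6,fy=2.6)
o[:j.shape[0],:j.shape[1]]=j;o[:i.shape[0],430:430+i.shape[1]]=i
cv2.imwrite('pics/z5.png',cv2.convertScaleAbs(o,alpha=1.8))
```

```text
(no output)
```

View pics/z5.png

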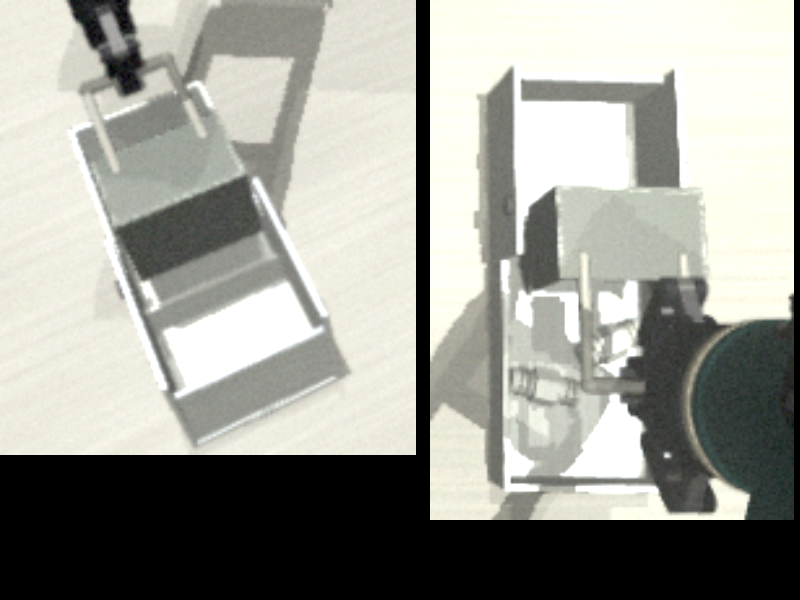

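Both adapters lie in the tray, at about (545,383) and (615,340) in the top crop. The bin is flat forward, and the 17 N reaction shows it is at its stop. I'll release and lift away.

Emit:
{"name": "carry_out", "arguments": {"moves": [{"x": 0, "y": 0, "z": 0, "wx": 0, "wy": 0, "wz": 0, "grip": 0}, {"x": 0, "y": 0, "z": 0, "wx": 0, "wy": 0, "wz": 0, "grip": 0}, {"x": 0, "y": 0, "z": 0, "wx": 0, "wy": 0, "wz": 0, "grip": 0}, {"x": 0, "y": 0, "z": 0, "wx": 0, "wy": 0, "wz": 0, "grip": 0}, {"x": 0, "y": 0, "z": 0, "wx": 0, "wy": 0, "wz": 0, "grip": 0}, {"x": 0, "y": 0, "z": 0.2, "wx": 0, "wy": 0, "wz": 0, "grip": 0}, {"x": 0, "y": 0, "z": 0.5, "wx": 0, "wy": 0, "wz": 0, "grip": 0}, {"x": 0, "y": 0, "z": 0.9, "wx": 0, "wy": 0, "wz": 0, "grip": 0}, {"x": 0, "y": 0, "z": 1, "wx": 0, "wy": 0, "wz": 0, "grip": 0}]}}

```text
time_s: 11.0
tcp_pos: [0.436, -0.2052, 0.2883]
ee_rot: [0.714, 0.7, 0.001, 0.004]
contact_force: [0.0, 0.6, -0.3]
width: 0.0851
finger_force: 0.0
```

Emit:
{"name": "carry_out", "arguments": {"moves": [{"x": 0, "y": -0.3, "z": 0, "wx": 0, "wy": 0, "wz": 0, "grip": 0}, {"x": 0, "y": -0.6, "z": 0, "wx": 0, "wy": 0, "wz": 0, "grip": 0}, {"x": 0, "y": -1, "z": 0, "wx": 0, "wy": 0, "wz": 0, "grip": 0}, {"x": 0, "y": -1, "z": 0, "wx": 0, "wy": 0, "wz": 0, "grip": 0}, {"x": 0, "y": -1, "z": 0, "wx": 0, "wy": 0, "wz": 0, "grip": 0}]}}

```text
time_s: 11.62
tcp_pos: [0.4333, -0.3531, 0.2831]
ee_rot: [0.715, 0.699, 0.0, -0.001]
contact_force: [-0.4, -0.2, -0.4]
width: 0.0854
finger_force: 0.0
```

Run:
```python
from h import *
t=snap('top','t5')
i=cv2.imread('pics/t5.png')[170:370,150:500]
cv2.imwrite('pics/z6.png',cv2.convertScaleAbs(cv2.resize(i,None,fx=2.2,fy=2.2),alpha=1.6))
# bar centre at z .169, bar end at stop expected
print([proj(t,(.4349,y,.169)) for y in(-.172,-.236)])
```

```text
[(np.float64(391.148096227427), np.float64(318.5148004270882)), (np.float64(430.40353192797556), np.float64(318.0120482458051))]
```

View pics/z6.png

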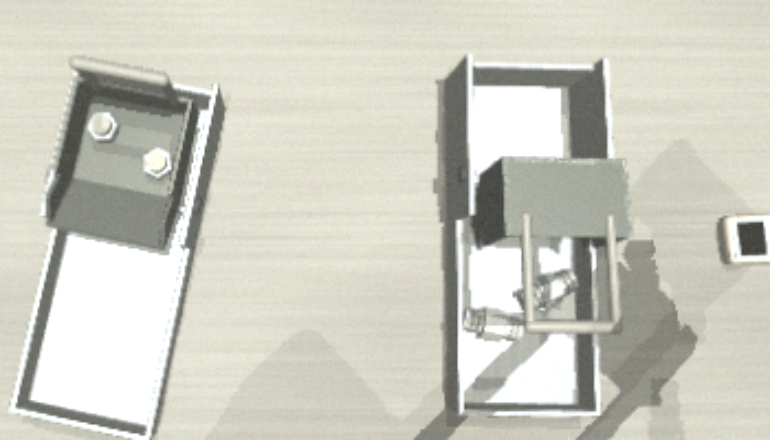

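The bar sits at px (391..430, 318), as predicted for the stop. Both adapters are in the tray, the nut bin is shut, and the arm is clear.

```bash
python3 -c "
from bench import bot
print(bot.sign_off())"
```

```text
the job is handed in; nothing more can be done
None
```

I handed the job in: the adapters' bin is tipped forward to its stop, both adapters are in the catch tray, the nut bin is still shut and the arm is clear. My first grasp closed just above the bar and had to be redone lower; the hand-in gave no verdict, so this rests on my last camera image.

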